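Run a valve carrier past the spring gate into the ageing bay

ROBOT

A 7-joint arm with a two-finger parallel gripper is mounted at the origin on the work surface. World frame = base frame: x ahead of the robot, y to its left, z up, the work surface at z = 0. Lengths are in mm, angles in rad, forces in N, time in s.
With the tool pointing down it reaches from about 400 to 900 mm from the base axis. Payload 5.5 kg.
Tool frame: the origin (TCP) lies on the centre line of the jaws, within the pads' length; the fingertips stand 14 mm ahead of it and the grasp point (between the pads) lies 5 mm behind it; z points along the fingers, y is the line along which they close (so a half turn about z gives the same grasp; the last joint's range is limited). The gripper opens to 92 mm and grips with 3 to 60 N. Pads are 19 mm wide; open, the fingers measure 130 mm over their backs; the gripper's body (75 mm by 190 mm) begins 47 mm behind the grasp point.
Start: joints at [1.524, 0.501, -0.427, 1.55, 0.221, 1.138, -0.21], TCP at [198.197, -619.046, 240.729] pointing down, gripper open.
Joint ranges: [-2.88, 2.88], [-0.31, 2.03], [-1.54, 1.56], [0.2, 2.42], [-1.41, 4.55], [0.19, 2.02], [-2.57, 2.57]. Speed limits (rad/s): [2.57, 2.57, 3.14, 3.14, 3.14, 3.14, 3.14].

INTERFACE

Orientations are given as a 3x3 rotation matrix whose columns are the frame's x, y, z axes.
In Python, from rig import bot gives the robot as it stands.
- The arm moves only by the tool play_rows, never from a script. Its argument "steps" is a list of rows, each a list of 3 entries, a list of its own where there are three numbers: the shift along the world's x, y, z in mm, then the turn, a rotation vector about the world's x, y, z in degrees, then the closure in counts, from 0 (fully open) to 255 (shut). A call has 1 to 20 rows; each row is the pose to reach, as a shift and turn from the pose commanded when the call began; what a row does not reach only later rows make up. A row lasts 1/10 s, in which the tool goes at most 50 mm and 8.59 degrees, less where a joint would pass 70% of its speed; a pose out of reach is approached as far as the arm can. A call with a gripper value outside its range is refused whole. The fingers move at their own pace and stop on an object; the grip force is fixed at half the most. Time passes only in rows, so rows that repeat a pose let the fingers close. It gives the time, the measured TCP pose, the force, the opening and the grip force at its end, in the units of the state.
- bot.read_state(): the state, without advancing time (a new reading comes with each control period).
- bot.snapshot(name): name is "side" or "top"; returns a dict with "image" (400x640x3 uint8, blue, green, red), "intrinsics" (3x3 intrinsics, pixels), "rvec" (rotation vector, rad) and "tvec" (3), from world to camera coordinates, as OpenCV has them. Camera axes: x right, y down, z forward; pixel columns grow to the right and rows downward; lengths in mm; the calibration is good to about 2 mm. A picture is of the moment at which its call begins. There is no depth.
- bot.finish_job(): hands the job in; it is judged then, once.
Trained networks look in the newest picture that a camera, given by its name, has taken for a name from the list of things; names that differ only in an ending like _2 or _b are one class to them, and where a whole thing is asked for, a point or a joint stands for the part that bears it (a point fixed in the world has none). Each returns a list of dicts, best first, with "score" (0 to 1); they miss things now and then, are a little off and sometimes report something else, mostly with a low value. They report only what shows in the picture. A call takes as long as a camera call. They do not tell look-alikes from the thing itself.
- bot.masks_of(camera, label): "mask" (400x640 bool, what is visible of it) and "xy" ([column, row] in pixels, amid what is visible of it).
The state is a dict: "t": time; "qpos": joint angles; "qvel": joint speeds; "joint_efforts": joint torques, N m; "position": TCP position; "orientation": TCP orientation; "wrist_force": force on the tool from outside, world axes, zero at the start; "wrist_torque": the same for the moment, N m; "finger_gap": finger opening in mm; "grip_force": force on a finger pad.
Only numpy, scipy, OpenCV 4.12 (cv2) and the standard library are available. Lean on these libraries where they do the work, as an engineer would, in place of code of your own. Each camera call takes 0.05 s, during which the arm holds its last target. There are 200 camera calls.

TASK

Press the long treadle beside the chute down with one fingertip and hold it down, so that the gate stays up, while another fingertip pushes the carrier of small valves along the chute by its push plate, under the gate and on until its nose rests against the end stop; then let go so that the gate shuts behind the valves. The gate must never touch the carrier, the carrier is only pushed, never lifted, and the spare valve, the spool and the bottle around the chute stay where they are.

Things in the scene. Friction and masses are not known exactly. Their poses are not given: they have to be found in the camera images.
- chute: Fixed aluminium chute: floor 4 mm thick, two side walls 4 mm thick, tops 16 mm above the bench, 64 mm clear between them. Origin on the bench under the chute's centre line, straight below the gate. x axis: direction of travel, entry to stop; y: to the treadle's side; z up. It runs from x = -300 mm (open entry end) to +125 mm; a low grey block, for looks, follows to +165 mm.
- gate_hinge (a point): Point on the gate's fixed hinge line at chute x = 0, y = +41 mm, 50 mm above the bench. The hinge rod, 8 mm thick, runs along chute x from -297 to +13 mm, outside the chute wall, between chute and treadle, on two fixed posts 10 mm square and 56 mm high at chute x = -294 and +16 mm, y = +41 mm.
- stop (a point): Middle of the face of the end stop (black block, 64 mm wide, top 34 mm above the bench) at the chute's floor: chute x = +107 mm, y = 0, z = 4 mm.
- gate (a joint): Gate angle about its hinge rod, rad: 0 shut, 0.75 fully open (hard stop). A spring shuts it (about 3 N at the treadle's middle line at first, about 6 N fully open). Gate arm and treadle are one rigid piece: pressing the treadle down raises the arm. The carrier passes freely from 0.45 rad; below about 0.36 rad the gate touches it.
- barrier: Gate arm, hinge rod and treadle, one rigid steel piece. Origin on the hinge line, where gate_hinge is; it turns with the gate; axes parallel to the chute's when shut. Arm: bar 6 mm thick across the chute with a tongue 28 mm wide at its free end (chute y -31 to -3 mm), lower edge 28 mm above the bench when shut. Fully open the arm's end is about 105 mm above the bench.
- treadle_mid (a point): Middle of the top of the treadle, a plain strip 300 mm long (chute x -315 to -15 mm), 40 mm wide, 4 mm thick; it turns with the gate. Shut, it covers chute y 58 to 96 mm, this point is 165 mm before the gate and 38 mm above the bench, the strip's outer edge is the higher (15 degrees); at 0.6 rad its middle line is about 20 mm above the bench, outer edge lower.
- carrier: Loose, about 0.35 kg (varies): plywood block 95 mm long, 58 mm wide, with six glass valves and a front board 40 mm high (nothing that passes the gate is higher); behind it a flat aluminium tail 24 mm wide, 5 mm high, ending in an upright push plate 50 mm wide, 54 mm high. Origin under the block's centre, on the chute's floor; x towards the nose. Nose at x = +47.5, block's rear at -47.5 mm.
- carrier_nose (a point): Lower middle of the carrier's front face; at home it is at stop. It starts 20 to 65 mm before the gate.
- carrier_push (a point): On the rear face of the push plate (5 mm thick), on its centre line, 30 mm above the carrier's underside, 34 mm above the bench; 180 mm behind the nose. When home it is 73 mm before the gate, so the hand never has to pass the gate; the tail then lies under the shut gate without touching it.
- valve: Bystander: loose spare power valve standing on the bench, 36 mm across, 81 mm high; origin under its base.
- spool: Bystander: loose empty wire spool standing on end, 52 mm across, 40 mm high; origin under its base.
- spray: Bystander: loose white bottle, 44 mm across, 120 mm high; origin under its base.
Mind the look-alikes: they are no part of the job. There is more than one size of the carrier; the one meant has the size given above.

How it is judged:
By the outcome, as a careful person would: the job done as asked, in the order asked, and still so for the second after the job is handed in, with the robot touching nothing.
It also fails if it takes over 45 s, if anything falls off the work surface, if the arm or the gripper's body presses on something with over 40 N, if the wrist force passes 120 N, or if a joint passes its speed limit or range.

## Working session

There is one attempt and no reset: what is moved stays moved. The work goes in short steps, Python scripts to look and compute and a tool call to move; the robot and the scene stay as the last step left them, time stands still between calls to the robot, and variables do not carry over. Pictures are saved under pics/ and viewed, at most 10 in all, crops included, and the job is handed in when it is done.

Besides the shell and the picture viewer there is one more tool, called after ">>>" by a JSON object that holds its "op" and its "data". play_rows: Moves the arm, as the interface text tells. Its arguments: {"type":"object","properties":{"steps":{"type":"array","items":{"type":"array"}}},"required":["steps"]}

```bash
mkdir -p pics; cat > h.py <<'E'
import numpy as np, cv2
from rig import bot
def cam(s):
    R,_=cv2.Rodrigues(np.array(s["rvec"],float)); return np.array(s["intrinsics"],float),R,np.array(s["tvec"],float).reshape(3)
def proj(s,P):
    K,R,t=cam(s); return cv2.projectPoints(np.array(P,float).reshape(-1,3),R,t,K,None)[0].reshape(-1,2)
def atz(s,uv,z):
    K,R,t=cam(s); d=R.T@np.linalg.solve(K,[uv[0],uv[1],1]); c=-R.T@t; return c+d*(z-c[2])/d[2]
def tri(s1,u1,s2,u2):
    P=[]
    for s in(s1,s2):
        K,R,t=cam(s);P.append(K@np.c_[R,t])
    X=cv2.triangulatePoints(P[0],P[1],np.array(u1,float).reshape(2,1),np.array(u2,float).reshape(2,1))[:,0];return X[:3]/X[3]
E
python3 - <<'E'
from h import *
print(bot.read_state())
for c in("top","side"):
    s=bot.snapshot(c);cv2.imwrite(f"pics/{c}1.png",s["image"]);K,R,t=cam(s);print(c,-R.T@t,R[2])
    for n in["chute","barrier","carrier","valve","spool","spray","treadle_mid"]:
        for m in bot.masks_of(c,n):
            a=m["mask"];r=cv2.minAreaRect(np.argwhere(a)[:,::-1].astype(np.float32));print(c,n,round(m["score"],2),np.round(m["xy"]),a.sum(),np.round(r[0]),np.round(r[1]),round(r[2]),np.round(atz(s,m["xy"],20)))
E
```

```text
{'t': 0.0, 'qpos': array([ 1.52418795,  0.50188642, -0.42678585,  1.55142064,  0.22079671,
        1.13827023, -0.21029445]), 'qvel': array([-9.46292028e-04, -8.06273580e-05,  1.12150313e-03,  1.10416735e-03,
       -1.64803991e-03, -3.02664518e-04, -7.08393327e-04]), 'joint_efforts': array([ 3.17375034e-04, -5.66580892e+01, -5.81623748e+00, -2.79102373e+01,
       -6.86662411e-02,  3.05967266e-02,  2.06027862e-04]), 'position': array([ 197.92774693, -618.44596356,  239.66586928]), 'orientation': array([[ 9.52377248e-01,  3.04921828e-01, -5.05843444e-04],
       [ 3.04922235e-01, -9.52375431e-01,  1.86244568e-03],
       [ 8.61474741e-05, -1.92799381e-03, -9.99998138e-01]]), 'wrist_force': array([-0.06317694,  0.23884905, -0.86774511]), 'wrist_torque': array([0.01119774, 0.01000201, 0.02321843]), 'grip_force': 0.0, 'finger_gap': 92.13448659346057}
top [508.99570035  73.94272982 810.47267873] [ 0.08085551 -0.00869583 -0.9966879 ]
top chute 0.59 [328. 233.] 10779 [324. 232.] [249.  70.] 13 [509.  48.  20.]
top barrier 0.59 [355. 262.] 4003 [356. 257.] [176.  61.] 26 [452.  -6.  20.]
to
[... 760 characters left out ...]
0.48167333]
side chute 0.56 [300. 275.] 7494 [314. 251.] [161.  93.] 79 [466. -58.  20.]
side barrier 0.74 [290. 261.] 3966 [289. 257.] [ 64. 133.] 2 [465. -18.  20.]
side carrier 0.95 [178. 212.] 1259 [181. 211.] [67. 28.] 20 [326. 224.  20.]
side carrier 0.91 [458. 227.] 1436 [450. 226.] [27. 81.] 90 [783. -51.  20.]
side carrier 0.77 [326. 253.] 2645 [329. 253.] [91. 41.] 69 [528. -24.  20.]
side valve 0.71 [250. 188.] 612 [249. 190.] [38. 18.] 90 [485. 262.  20.]
side spool 0.91 [382. 242.] 835 [387. 243.] [29. 34.] 3 [632. -33.  20.]
side spray 0.91 [355. 180.] 968 [352. 176.] [57. 21.] 90 [710. 201.  20.]
side treadle_mid 0.82 [287. 259.] 3921 [290. 257.] [ 62. 133.] 2 [462. -11.  20.]
```

View pics/top1.png

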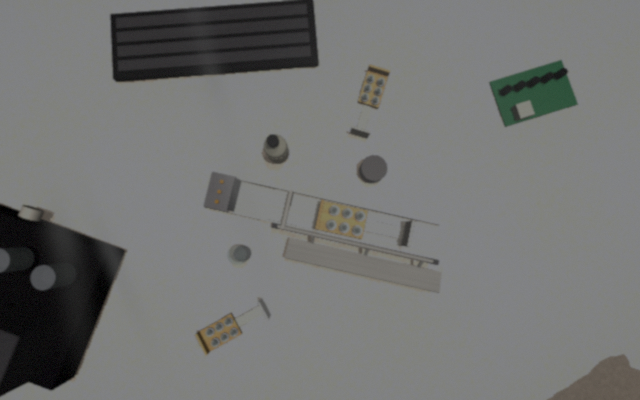

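View pics/side1.png

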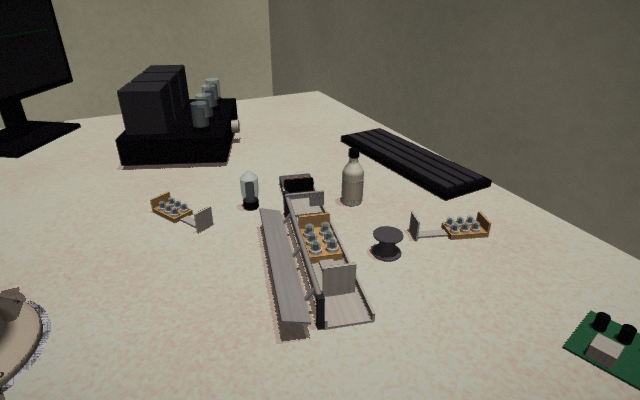

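The top view shows the chute running from its open end near (438,243) to the stop near (222,193). The treadle lies on the robot's side of it, and the posts are near (437,262) and (275,226). The carrier's push plate is near (405,233). The side view agrees; two smaller look-alike carriers lie off the chute.

```bash
python3 - <<'E'
import cv2
a=cv2.imread("pics/top1.png")[165:300,195:455];cv2.imwrite("pics/topc.png",cv2.convertScaleAbs(cv2.resize(a,None,fx=3,fy=3,interpolation=cv2.INTER_CUBIC),alpha=1.5))
a=cv2.imread("pics/side1.png")[170:345,240:400];cv2.imwrite("pics/sidec.png",cv2.resize(a,None,fx=3.4,fy=3.4,interpolation=cv2.INTER_CUBIC))
E
```

```text
(no output)
```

View pics/topc.png

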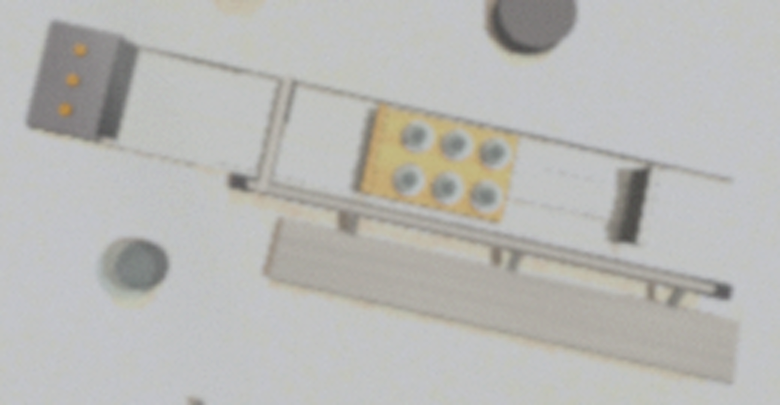

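View pics/sidec.png

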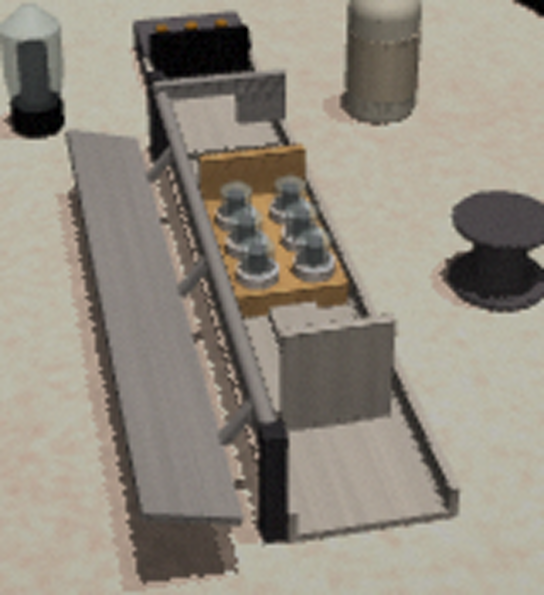

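```bash
cat >> h.py <<'E'
def T(u): return np.array(u)/3+[195,165]
def S(u): return np.array(u)/3.4+[240,170]
E
python3 - <<'E'
from h import *
from scipy.optimize import least_squares as LS
st=bot.snapshot("top");ss=bot.snapshot("side")
top={(725,291):(-294,41,56),(238,182):(16,41,56),(733,382):(-315,96,43),(738,322):(-315,58,33),(284,218):(-15,58,33),(267,278):(-15,96,43),(732,180):(-300,-34,16)}
side={(272,427):(-294,41,56),(143,517):(-315,96,43),(240,520):(-315,58,33),(68,132):(-15,96,43),(138,140):(-15,58,33),(455,490):(-300,-34,16)}
def W(p,P):
    P=np.array(P,float);c,s=np.cos(p[2]),np.sin(p[2]);return np.c_[p[0]+c*P[:,0]-s*P[:,1],p[1]+s*P[:,0]+c*P[:,1],P[:,2]]
ut=np.array([T(k) for k in top]);us=np.array([S(k) for k in side])
f=lambda p:np.r_[(proj(st,W(p,list(top.values())))-ut).ravel(),(proj(ss,W(p,list(side.values())))-us).ravel()]
for g in (lambda p:f(p),lambda p:f(p)[:14],lambda p:f(p)[14:]):
    r=LS(g,[530,120,1.35],x_scale=[100,100,1]);print(np.round(r.x,3),np.round(r.fun,1))
p=LS(f,[530,120,1.35],x_scale=[100,100,1]).x
np.save("p.npy",p)
c,s=np.cos(p[2]),np.sin(p[2]);inv=lambda X:(np.array([[c,s],[-s,c]])@(X[:2]-p[:2])).round(1)
for u,z in [((283,333),58),((395,322),58),((285,427),4),((393,412),4)]: print("plate",inv(atz(ss,S(u),z)))
for u in [(653,164),(637,242)]: print("plate top",inv(atz(st,T(u),58)))
for u in [(374,103),(360,190)]:print("frontboard",inv(atz(st,T(u),44)))
print("pts",W(p,[(0,0,0),(-165,77,38),(107,0,4),(-300,0,0)]).round(1))
for n in ("valve","spool","spray"):
    a=bot.masks_of("top",n)[0];b=bot.masks_of("side",n)[0];X=tri(st,a["xy"],ss,b["xy"]);print(n,X.round(),inv(X))
E
```

```text
[560.676 124.527   1.346] [-0.6 -0.   0.  -0.5 -0.2  0.3  0.4 -0.1 -0.5 -0.   0.3 -0.4  1.4 -1.
  0.2  1.1 -0.6 -0.5  0.2 -0.1 -0.7 -0.8 -0.9 -0.6  0.1  0.1]
[560.029 124.83    1.347] [-0.7  0.1 -0.1 -0.1 -0.3  0.4  0.3  0.1 -0.6  0.3  0.2 -0.   1.3 -0.9]
[561.682 124.089   1.343] [ 0.3  1.1 -0.6 -0.6  0.3 -0.1 -0.1 -0.9 -0.4 -0.7  0.3  0.2]
plate [-237.3   23.9]
plate [-239.8  -24.7]
plate [-234.8   22.1]
plate [-235.2  -27.6]
plate top [-234.9  -26.5]
plate top [-235.    23.3]
frontboard [-56.  -26.3]
frontboard [-59.6  29.7]
pts [[ 560.7  124.5    0. ]
 [ 448.8  -19.1   38. ]
 [ 584.6  228.8    4. ]
 [ 493.7 -167.9    0. ]]
valve [471. 225.  33.] [ 78.  109.4]
spool [637. -39.  17.] [-142.6 -111.3]
spray [673. 150.  52.] [  49.9 -103.8]
```

Both views agree to within 1 px on the chute pose (560.7, 124.5, yaw 1.346). The push plate's rear face is at chute x ≈ -236. The plan is to straddle the hinge rod with a gap of about 54 mm, one finger on the treadle and the other behind the plate. I go above the start point first, at chute (-265, 35).

>>> {"op": "play_rows", "data": {"steps": [[[50,90,0],[0,0,8],105],[[90,165,0],[0,0,16],105],[[130,240,0],[0,0,24],105],[[165,300,0],[0,0,32],105],[[195,355,0],[0,0,40],105],[[222,405,0],[0,0,48],105],[[245,450,0],[0,0,55],105],[[270,492,0],[0,0,59.4],105],[[270,492,0],[0,0,59.4],105],[[270,492,0],[0,0,59.4],105],[[270,492,0],[0,0,59.4],105],[[270,492,0],[0,0,59.4],105],[[270,492,0],[0,0,59.4],105],[[270,492,0],[0,0,59.4],105],[[270,492,0],[0,0,59.4],105],[[270,492,-40],[0,0,59.4],105],[[270,492,-80],[0,0,59.4],105],[[270,492,-110],[0,0,59.4],105],[[270,492,-110],[0,0,59.4],105],[[270,492,-110],[0,0,59.4],105]]}}

```text
t: 3.2
position: [467.8, -128.0, 131.0]
orientation: [[0.224, 0.975, -0.001], [0.975, -0.224, 0.0], [0.0, -0.001, -1.0]]
wrist_force: [0.4, 0.7, 0.5]
finger_gap: 53.8
grip_force: 0.0
```

```bash
cat >> h.py <<'E'
def rel():
    p=np.load("p.npy");c,s=np.cos(p[2]),np.sin(p[2]);q=bot.read_state();X=q["position"];A=np.array([[c,s],[-s,c]])
    print("t",round(q["t"],2),"chute",(A@(X[:2]-p[:2])).round(1),"tipz",round(X[2]-14,1),"gap",round(q["finger_gap"],1),"F chute",(A@q["wrist_force"][:2]).round(1),round(q["wrist_force"][2],1),"yaw err",round(np.degrees(np.arctan2(q["orientation"][1,0],q["orientation"][0,0])-p[2]),2))
E
python3 - <<'E'
from h import *
rel();print(bot.read_state()["qpos"].round(2))
for c in("side","top"):
    s=bot.snapshot(c);cv2.imwrite(f"pics/{c}2.png",s["image"])
cv2.imwrite("pics/s2c.png",cv2.resize(cv2.imread("pics/side2.png")[120:360,200:440],None,fx=2.5,fy=2.5))
E
```

```text
t 3.2 chute [-266.9   34.2] tipz 117.0 gap 53.8 F chute [ 0.8 -0.3] 0.5 yaw err -0.06
[ 0.88  0.45 -0.8   2.04  0.43  0.83 -0.4 ]
```

View pics/s2c.png

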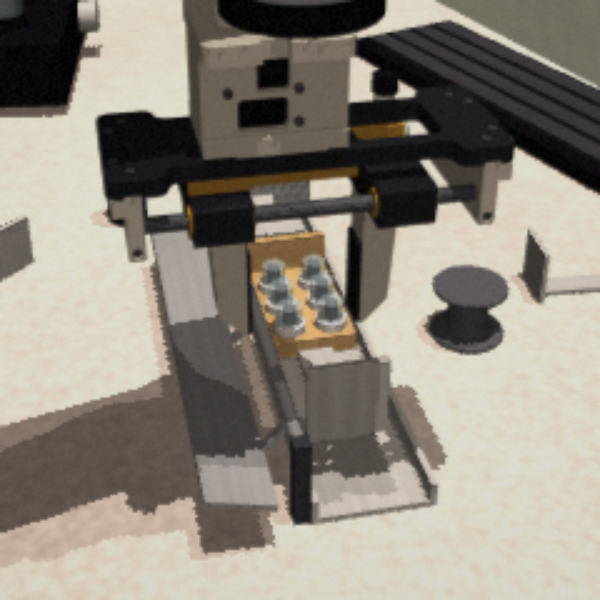

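The picture shows the left finger over the treadle and the right finger over the chute, behind the plate and clear of the rod and the spool. Next I press down to a tip height of about 20 mm, which gives roughly 0.62 rad.

>>> {"op": "play_rows", "data": {"steps": [[[0,0,-40],[0,0,0],105],[[0,0,-72],[0,0,0],105],[[0,0,-80],[0,0,0],105],[[0,0,-86],[0,0,0],105],[[0,0,-92],[0,0,0],105],[[0,0,-97],[0,0,0],105],[[0,0,-97],[0,0,0],105],[[0,0,-97],[0,0,0],105]]}}

```text
t: 4.1
position: [476.6, -129.5, 39.4]
orientation: [[0.223, 0.975, 0.015], [0.975, -0.223, -0.005], [-0.002, 0.016, -1.0]]
wrist_force: [4.1, -4.5, 21.3]
finger_gap: 54.1
grip_force: 9.7
```

```bash
python3 - <<'E'
from h import *
rel()
for c in("side","top"):
    s=bot.snapshot(c);cv2.imwrite(f"pics/{c}3.png",s["image"])
a=cv2.resize(cv2.imread("pics/side3.png")[150:350,230:430],None,fx=2,fy=2);b=cv2.resize(cv2.imread("pics/top3.png")[160:293,200:400],None,fx=2,fy=2)
o=np.zeros((400,800,3),np.uint8);o[:,:400]=a;o[:266,400:]=b;cv2.imwrite("pics/c3.png",o)
E
```

```text
t 4.1 chute [-266.4   25.2] tipz 25.4 gap 54.1 F chute [-3.4 -4.9] 21.3 yaw err 0.01
```

View pics/c3.png

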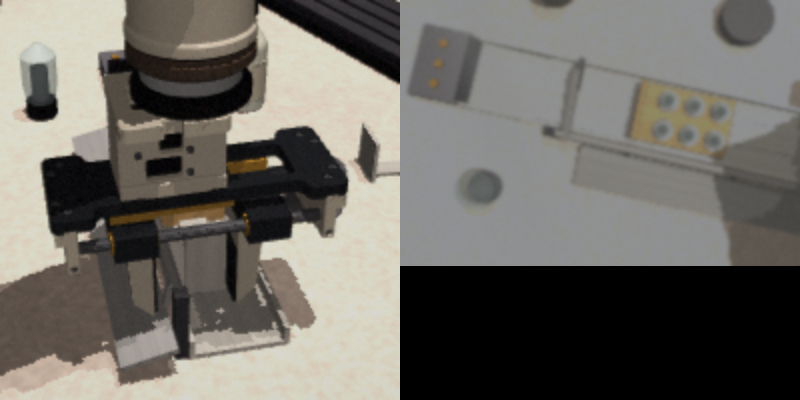

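The treadle is down and the gate is up, but the strip's initial slope pushed the hand 9 mm inward, where the lever is short and the force is 21 N. I slide outward along the strip to get a better lever.

>>> {"op": "play_rows", "data": {"steps": [[[-2,0.5,-1],[0,0,0],105],[[-4,1,-1],[0,0,0],105],[[-6,1.5,-1],[0,0,0],105],[[-8,2,-1],[0,0,0],105],[[-8,2,-1],[0,0,0],105]]}}

```text
t: 4.7
position: [474.2, -128.9, 40.8]
orientation: [[0.223, 0.975, 0.025], [0.975, -0.223, -0.007], [-0.002, 0.026, -1.0]]
wrist_force: [11.2, -6.5, 27.0]
finger_gap: 54.0
grip_force: 12.6
```

```bash
python3 - <<'E'
from h import *
rel()
E
```

```text
t 4.7 chute [-266.4   27.8] tipz 26.8 gap 54.0 F chute [ -3.8 -12.4] 27.0 yaw err 0.01
```

The pressing point sticks to the strip and travels with it on an arc, so starting at y = 62 leaves a short lever. I lift off, open to about 60 mm and start again further out (y ≈ 82), following the arc. The carrier isn't under the gate yet, so this is safe.

>>> {"op": "play_rows", "data": {"steps": [[[4,-1,8],[0,0,0],105],[[2,0,20],[0,0,0],105],[[-5,1,32],[0,0,0],89],[[-9.5,2.2,32],[0,0,0],89],[[-9.5,2.2,32],[0,0,0],89],[[-9.5,2.2,32],[0,0,0],89]]}}

```text
t: 5.3
position: [449.9, -122.8, 64.4]
orientation: [[0.222, 0.975, -0.001], [0.975, -0.222, 0.0], [-0.0, -0.001, -1.0]]
wrist_force: [-0.1, 0.1, 0.8]
finger_gap: 59.5
grip_force: 0.0
```

```bash
python3 - <<'E'
from h import *
rel()
E
```

```text
t 5.3 chute [-265.8   52.8] tipz 50.4 gap 59.5 F chute [0.  0.1] 0.8 yaw err 0.04
```

>>> {"op": "play_rows", "data": {"steps": [[[0,0,-8],[0,0,0],89],[[0,0,-11.5],[0,0,0],89],[[1.5,-0.4,-16],[0,0,0],89],[[3,-0.7,-20],[0,0,0],89],[[5,-1.2,-24],[0,0,0],89],[[7.2,-1.6,-28],[0,0,0],89],[[10,-2.3,-31],[0,0,0],89],[[13,-2.9,-33.7],[0,0,0],89],[[13,-2.9,-33.7],[0,0,0],89],[[13,-2.9,-33.7],[0,0,0],89]]}}

```text
t: 6.3
position: [463.9, -125.8, 30.9]
orientation: [[0.222, 0.975, -0.0], [0.975, -0.222, -0.0], [-0.0, -0.0, -1.0]]
wrist_force: [-1.0, -0.6, 6.7]
finger_gap: 59.6
grip_force: 3.0
```

```bash
python3 - <<'E'
from h import *
rel()
p=np.load("p.npy");c,s_=np.cos(p[2]),np.sin(p[2])
for n in("side","top"):
    s=bot.snapshot(n);im=s["image"].copy()
    for th,col in((.45,(0,0,255)),(.6,(0,255,0)),(.75,(255,0,0))):
        for y,z,xs in((58,33,(-315,-15)),(96,43,(-315,-15)),(-31,28,(0,0))):
            Y,Z=y-41,z-50;y2=41+Y*np.cos(th)+Z*np.sin(th);z2=50-Y*np.sin(th)+Z*np.cos(th)
            for x in xs:
                u=proj(s,[p[0]+c*x-s_*y2,p[1]+s_*x+c*y2,z2])[0];cv2.circle(im,tuple(int(round(v*16)) for v in u),16,col,-1,shift=4)
    cv2.imwrite(f"pics/{n}4.png",im)
a=cv2.resize(cv2.imread("pics/side4.png")[150:350,230:430],None,fx=2,fy=2);b=cv2.resize(cv2.imread("pics/top4.png")[160:293,200:400],None,fx=2,fy=2)
o=np.zeros((400,800,3),np.uint8);o[:,:400]=a;o[:266,400:]=b;cv2.imwrite("pics/c4.png",o)
E
```

```text
t 6.3 chute [-265.7   38.5] tipz 16.9 gap 59.6 F chute [-0.8  0.9] 6.7 yaw err 0.04
```

View pics/c4.png

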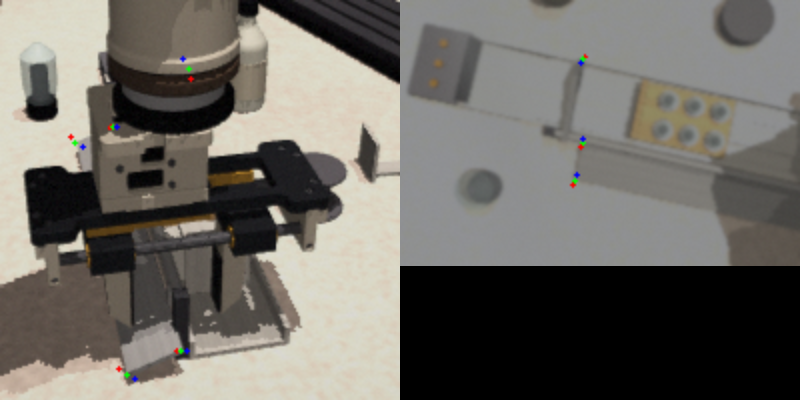

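The overlay puts the gate at about 0.63 rad with only 7 N on the hand. Now I push along the chute axis (0.223, 0.975).

>>> {"op": "play_rows", "data": {"steps": [[[1.1,4.9,0],[0,0,0],89],[[2.2,9.7,0],[0,0,0],89],[[3.3,14.6,0],[0,0,0],89],[[4.2,18.5,0],[0,0,0],89],[[5.1,22.4,0],[0,0,0],89],[[6.0,26.3,0],[0,0,0],89],[[7.1,31.2,0],[0,0,0],89],[[8.2,36.1,0],[0,0,0],89],[[9.4,40.9,0],[0,0,0],89],[[10.5,45.8,0],[0,0,0],89],[[11.6,50.7,0],[0,0,0],89],[[12.7,55.6,0],[0,0,0],89],[[13.8,60.4,0],[0,0,0],89],[[13.8,60.4,0],[0,0,0],89]]}}

```text
t: 7.8
position: [477.8, -63.9, 31.1]
orientation: [[0.221, 0.975, 0.001], [0.975, -0.221, 0.001], [0.001, 0.0, -1.0]]
wrist_force: [-3.1, -1.3, 4.4]
finger_gap: 60.1
grip_force: 2.2
```

```bash
python3 - <<'E'
from h import *
rel()
for n in("side","top"):
    s=bot.snapshot(n);cv2.imwrite(f"pics/{n}5.png",s["image"])
a=cv2.resize(cv2.imread("pics/side5.png")[150:350,230:430],None,fx=2,fy=2);b=cv2.resize(cv2.imread("pics/top5.png")[160:293,200:400],None,fx=2,fy=2)
o=np.zeros((400,800,3),np.uint8);o[:,:400]=a;o[:266,400:]=b;cv2.imwrite("pics/c5.png",o)
E
```

```text
t 7.8 chute [-202.1   38.7] tipz 17.1 gap 60.1 F chute [-1.9  2.7] 4.4 yaw err 0.12
```

View pics/c5.png

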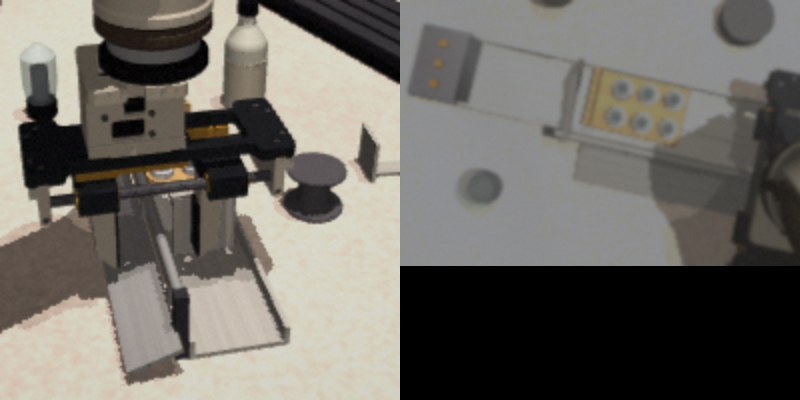

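The carrier moves straight along the chute and its nose is nearing the gate, which stays up. I keep pushing to a few millimetres short of home.

>>> {"op": "play_rows", "data": {"steps": [[[1.2,5.5,0],[0,0,0],89],[[2.5,11,0],[0,0,0],89],[[3.7,16.4,0],[0,0,0],89],[[5,21.8,0],[0,0,0],89],[[6.2,27.3,0],[0,0,0],89],[[7.5,32.8,0],[0,0,0],89],[[8.7,38.2,0],[0,0,0],89],[[10,43.7,0],[0,0,0],89],[[11.2,49.1,0],[0,0,0],89],[[12.5,54.6,0],[0,0,0],89],[[13.7,60.1,0],[0,0,0],89],[[15,65.5,0],[0,0,0],89],[[16.2,71,0],[0,0,0],89],[[17.5,76.4,0],[0,0,0],89],[[18.7,81.9,0],[0,0,0],89],[[20,87.4,0],[0,0,0],89],[[21.2,92.8,0],[0,0,0],89],[[22.5,98.3,0],[0,0,0],89],[[23.6,103.3,0],[0,0,0],89],[[24.3,106.3,0],[0,0,0],89]]}}

```text
t: 9.9
position: [501.7, 40.4, 31.0]
orientation: [[0.223, 0.975, -0.0], [0.975, -0.223, -0.001], [-0.001, -0.0, -1.0]]
wrist_force: [-2.9, -4.6, 6.0]
finger_gap: 59.5
grip_force: 3.8
```

```bash
python3 - <<'E'
from h import *
rel()
E
```

```text
t 9.9 chute [-95.1  38.7] tipz 17.0 gap 59.5 F chute [-5.2  1.8] 6.0 yaw err 0.01
```

>>> {"op": "play_rows", "data": {"steps": [[[0.7,2.9,0],[0,0,0],89],[[1.3,5.8,0],[0,0,0],89],[[1.8,7.8,0],[0,0,0],89],[[2.2,9.7,0],[0,0,0],89],[[2.2,9.7,0],[0,0,0],89]]}}

```text
t: 10.4
position: [503.9, 50.1, 31.0]
orientation: [[0.223, 0.975, -0.0], [0.975, -0.223, -0.001], [-0.001, -0.0, -1.0]]
wrist_force: [-3.0, -4.2, 5.6]
finger_gap: 59.9
grip_force: 3.3
```

>>> {"op": "play_rows", "data": {"steps": [[[0.3,1.5,0],[0,0,0],89],[[0.6,2.5,0],[0,0,0],89],[[0.6,2.5,0],[0,0,0],89]]}}

```text
t: 10.7
position: [504.5, 52.3, 31.1]
orientation: [[0.223, 0.975, -0.0], [0.975, -0.223, -0.001], [-0.001, -0.0, -1.0]]
wrist_force: [-2.7, -5.0, 5.2]
finger_gap: 60.0
grip_force: 3.4
```

```bash
python3 - <<'E'
from h import *
rel()
E
```

```text
t 10.7 chute [-82.9  38.7] tipz 17.1 gap 60.0 F chute [-5.5  1.5] 5.2 yaw err -0.01
```

Still only friction (5 N), so it isn't at the stop yet. I continue in small steps.

>>> {"op": "play_rows", "data": {"steps": [[[0.2,1,0],[0,0,0],89],[[0.4,2,0],[0,0,0],89],[[0.4,2,0],[0,0,0],89]]}}

```text
t: 11.0
position: [504.5, 52.4, 31.0]
orientation: [[0.225, 0.974, -0.002], [0.974, -0.225, -0.004], [-0.004, -0.001, -1.0]]
wrist_force: [-4.7, -9.3, 9.3]
finger_gap: 59.7
grip_force: 5.3
```

>>> {"op": "play_rows", "data": {"steps": [[[0.3,1.5,0],[0,0,0],89],[[0.3,1.5,0],[0,0,0],89],[[0.3,1.5,0],[0,0,0],89]]}}

```text
t: 11.3
position: [504.5, 52.5, 31.1]
orientation: [[0.226, 0.974, -0.002], [0.974, -0.226, -0.006], [-0.006, -0.001, -1.0]]
wrist_force: [-5.0, -11.5, 12.4]
finger_gap: 59.5
grip_force: 6.9
```

```bash
python3 - <<'E'
from h import *
rel()
E
```

```text
t 11.3 chute [-82.8  38.7] tipz 17.1 gap 59.5 F chute [-12.3   2.3] 12.4 yaw err -0.18
```

The position is fixed while the force rises, so the nose is against the stop. I back the finger off the plate, then lift along the arc so the gate shuts.

>>> {"op": "play_rows", "data": {"steps": [[[-1.1,-4.9,0],[0,0,0],89],[[-2.2,-9.7,0],[0,0,0],89],[[-3.3,-14.6,0],[0,0,0],89],[[-3.3,-14.6,0],[0,0,0],89],[[-6,-14,3],[0,0,0],89],[[-9,-13.3,6],[0,0,0],89],[[-11.4,-12.8,10],[0,0,0],89],[[-13.5,-12.3,14],[0,0,0],89],[[-15,-12,18],[0,0,0],89],[[-16.3,-11.7,23],[0,0,0],89],[[-16.3,-11.7,30],[0,0,0],89],[[-16.3,-11.7,50],[0,0,0],89],[[-16.3,-11.7,90],[0,0,0],89],[[-30,-40,130],[0,0,0],89],[[-40,-85,150],[0,0,0],89],[[-50,-130,160],[0,0,0],89],[[-60,-175,160],[0,0,0],89],[[-60,-220,160],[0,0,0],89],[[-60,-220,160],[0,0,0],89]]}}

```text
t: 13.2
position: [443.2, -171.1, 190.9]
orientation: [[0.233, 0.972, -0.002], [0.972, -0.233, -0.003], [-0.003, -0.001, -1.0]]
wrist_force: [-0.3, 0.6, 0.2]
finger_gap: 59.3
grip_force: 0.0
```

```bash
python3 - <<'E'
from h import *
rel()
p=np.load("p.npy");c,s_=np.cos(p[2]),np.sin(p[2])
for n in("side","top"):
    s=bot.snapshot(n);cv2.imwrite(f"pics/{n}6.png",s["image"])
    for k in("valve","spool","spray"):
        m=bot.masks_of(n,k); print(n,k,np.round(m[0]["xy"]) if m else None)
a=cv2.resize(cv2.imread("pics/side6.png")[150:350,230:430],None,fx=2,fy=2);b=cv2.resize(cv2.imread("pics/top6.png")[160:293,200:400],None,fx=2,fy=2)
o=np.zeros((400,800,3),np.uint8);o[:,:400]=a;o[:266,400:]=b;cv2.imwrite("pics/c6.png",o)
E
```

```text
t 13.2 chute [-314.4   48.5] tipz 176.9 gap 59.3 F chute [0.5 0.5] 0.2 yaw err -0.59
side valve [250. 195.]
side spool [384. 242.]
side spray [308. 216.]
top valve [238. 249.]
top spool [372. 169.]
top spray [276. 146.]
```

View pics/c6.png

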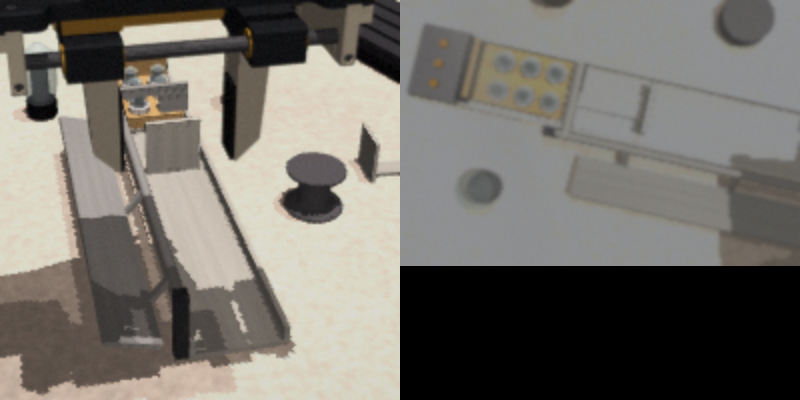

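The carrier is at the stop and the gate is shut behind the valves. The bystanders haven't moved and the hand is clear.

```bash
python3 -c "
from rig import bot
print(bot.finish_job())"
```

```text
the job is handed in; nothing more can be done
None
```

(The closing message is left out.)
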